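# Square up a stack of panel blanks and weigh it down

### The job

Tap the four staggered aluminium plates into the corner of the wooden squaring stop until the pile is square, all edges in line and flush with both fences. Then stand the white jar upright on the middle of the squared pile as a weight and let go; do not tip the jar, and leave the mug, tape and screwdriver where they are.

Things in the scene. Friction and masses are not known exactly. Their poses are not given: they have to be found in the camera images.
- stop: fixed wooden squaring stop: 8 mm plywood ledge in an L of two fences 12 mm thick, tops 40 mm above the bench, at its +x and -y sides; -x and +y sides open. Origin: on the bench, below the centre of the squared pile. In its frame the fences' inner faces are at x = +40 and y = -60 mm, the ledge's open edges at x = -28 and y = +44 mm, so squared plates overhang them by 12 and 16 mm.
- plate_1: loose bare aluminium plate, 80 (x) x 120 (y) x 6 mm, about 150 g, number 1 of 4 from the bottom of the pile (its top is 32 mm above the bench). Origin: centre of its underside. Starts 6 to 20 mm off each fence, turned up to 4 degrees; squared, its origin is straight above the stop's, +x and -y edges flush with the fences. The pile slides under about 1 to 3 N.
- plate_2: loose bare aluminium plate, 80 (x) x 120 (y) x 6 mm, about 150 g, number 2 of 4 from the bottom of the pile (its top is 32 mm above the bench). Origin: centre of its underside. Starts 6 to 20 mm off each fence, turned up to 4 degrees; squared, its origin is straight above the stop's, +x and -y edges flush with the fences. The pile slides under about 1 to 3 N.
- plate_3: loose bare aluminium plate, 80 (x) x 120 (y) x 6 mm, about 150 g, number 3 of 4 from the bottom of the pile (its top is 32 mm above the bench). Origin: centre of its underside. Starts 6 to 20 mm off each fence, turned up to 4 degrees; squared, its origin is straight above the stop's, +x and -y edges flush with the fences. The pile slides under about 1 to 3 N.
- plate_4: loose bare aluminium plate, 80 (x) x 120 (y) x 6 mm, about 150 g, number 4 of 4 from the bottom of the pile (its top is 32 mm above the bench). Origin: centre of its underside. Starts 6 to 20 mm off each fence, turned up to 4 degrees; squared, its origin is straight above the stop's, +x and -y edges flush with the fences. The pile slides under about 1 to 3 N.
- jar: closed round screw jar, white with a red band, 50 mm across and 60 mm tall, about 150 g, standing on the bench left of the stop; the body is 48 mm across, the lid (upper 23 mm) 50 mm. Origin: centre of its underside, z up.
- mug: bystander: green and white mug, 78 mm across, 101 mm tall, handle along -y; origin centre of its underside.
- tape: bystander: black roll of tape lying flat, 62 mm across, 19 mm high; origin centre of its underside.
- driver: bystander: red screwdriver lying on the bench, 163 mm long along its y, 21 mm high; origin centre of its underside.
There are look-alikes about, which are no part of the job. What is shaped like the plate_2 but red is not meant. Leave any pink look-alike of the plate_3 alone.

How it is judged:
On the way:
1. all four plates are squared in the corner of the stop, before the jar is put on them (horizontal distance between each of plate_1, plate_2, plate_3, plate_4 and stop below 0.004 m and angle between the x axis of each of plate_1, plate_2, plate_3, plate_4 and the x axis of stop, either way round below 0.04 rad and angle between each of plate_1, plate_2, plate_3, plate_4's own z axis and vertical below 0.06 rad and horizontal distance between jar and stop above 0.08 m), for 0.2 s.
At the end, for the whole second after the job is handed in: Every plate lies flat, within 4 mm of its squared place in the corner (centre above the stop's origin) and within 0.04 rad of the stop's direction; the jar stands upright (within 0.08 rad) on the top plate, within 25 mm of its centre; all at rest (horizontal distance between each of plate_1, plate_2, plate_3, plate_4 and stop below 0.004 m and angle between the x axis of each of plate_1, plate_2, plate_3, plate_4 and the x axis of stop, either way round below 0.04 rad and angle between each of plate_1, plate_2, plate_3, plate_4's own z axis and vertical below 0.06 rad and horizontal distance between jar and plate_4 below 0.025 m and height (world z) of jar between 0.027 and 0.037 m and angle between jar's own z axis and vertical below 0.08 rad and contact force between jar and plate_4 above 0.3 N and linear speed of each of plate_1, plate_2, plate_3, plate_4, jar below 0.02 m/s); the robot touches nothing.
It fails at once if the jar is tipped by more than about 35 degrees (angle between jar's own z axis and vertical above 0.6 rad).
It fails at once if the mug is moved by more than 40 mm (distance of mug from where it was at the start of the episode above 0.04 m).
It fails at once if the roll of tape is moved by more than 40 mm (distance of tape from where it was at the start of the episode above 0.04 m).
It fails at once if the screwdriver is moved by more than 40 mm (distance of driver from where it was at the start of the episode above 0.04 m).
It also fails if it takes over 58 s, if anything falls off the work surface, if the arm or the gripper's body presses on something with over 40 N, if the wrist force passes 120 N, or if a joint passes its speed limit or range.

### The arm

A 7-joint arm with a two-finger parallel gripper is mounted at the origin on a cart in front of the work surface, level with it; the furniture and walls round the work are solid. World frame = base frame: x ahead of the robot, y to its left, z up, the work surface at z = 0. Lengths are in m, angles in rad, forces in N, time in s.
With the tool pointing down it reaches from about 0.425 to 0.875 m from the base axis. Payload 4.7 kg.
Tool frame: the origin (TCP) lies midway between the tips of the shut fingers; the grasp point (between the pads) lies 19 mm behind it; z points along the fingers, y is the line along which they close (so a half turn about z gives the same grasp; the last joint's range is limited). The gripper opens to 87 mm and grips with 3 to 60 N. Pads are 19 mm wide; open, the fingers measure 117 mm over their backs; the gripper's body (75 mm by 190 mm) begins 51 mm behind the grasp point.
Start: joints at [-1.108, 0.321, -0.07, 1.45, 0.023, 1.371, -0.057], TCP at [0.282, 0.586, 0.223] pointing down, gripper open.
Joint ranges: [-2.86, 2.86], [-0.3, 2.09], [-1.38, 1.24], [0.06, 2.45], [-1.56, 4.7], [0.09, 2.05], [-2.69, 2.69]. Speed limits (rad/s): [2.57, 2.57, 3.14, 3.14, 3.14, 3.14, 3.14].

### API

Orientations are given as a rotation vector (axis times angle).
In Python, from bench import ctrl, get_image, calibration gives the robot as it stands.
- The arm moves only by the tool apply_moves, never from a script. Its arguments are lists of equal length, an entry for each row: "dp": the shift along the tool's x, y, z in m, a list of three; "twist": the turn, a rotation vector about the tool's x, y, z in rad, a list of three; "fingers": the closure, from 0 (fully open) to 1 (shut). In form: {"dp": [[dx, dy, dz], ...], "twist": [[ax, ay, az], ...], "fingers": [fingers, ...]}. A call has 1 to 10 rows; each row shifts and turns the commanded pose from where the row before left it, along the tool's axes as they then stand; what a row does not reach is not made up. A row lasts 1/10 s, in which the tool goes at most 50 mm and 8.59 degrees, less where a joint would pass 70% of its speed; a pose out of reach is approached as far as the arm can. A call is refused whole if a number of a shift passes 0.05 or a number of a turn 0.15, either way. A call with a gripper value outside its range is refused whole. The fingers move at their own pace and stop on an object; "newtons" is the grip in N (left out, the last holds). Time passes only in rows, so rows that do not move let the fingers close. It gives the time, the measured TCP pose, the force, the opening and the grip force at its end, in the units of the state.
- ctrl.get_state(): the state, without advancing time (a new reading comes with each control period).
- get_image(name): name is "scene" or "top"; returns the picture (480x640x3 uint8, red, green, blue); there is no depth.
- calibration(name): a dict with "fx", "fy", "cx", "cy" (pixels), "eye" and "attitude" of the camera in the world. Camera axes: x right, y up, looking along -z (the intrinsics and any distortion apply to the point x, -y, -z); pixel columns grow to the right and rows downward; lengths in m; the calibration is good to about 2 mm. A picture is of the moment at which its call begins. calibration takes no time and is no camera call.
- ctrl.close_job(): hands the job in; it is judged then, once.
The state is a dict: "time": time; "joint_positions": joint angles; "qd": joint speeds; "joint_torque": joint torques, N m; "position": TCP position; "tool_rot": TCP orientation; "ft_force": force on the tool from outside, world axes, zero at the start; "torque": the same for the moment, N m; "grip_width": opening from 0.0 (shut) to 1.0 (fully open); "grip_force": force on a finger pad.
Only numpy, scipy, OpenCV 4.12 (cv2) and the standard library are available. Lean on these libraries where they do the work, as an engineer would, in place of code of your own. Each camera call takes 0.05 s, during which the arm holds its last target. There are 200 camera calls.

## Working session

There is one attempt and no reset: what is moved stays moved. The work goes in short steps, Python scripts to look and compute and a tool call to move; the robot and the scene stay as the last step left them, time stands still between calls to the robot, and variables do not carry over. Pictures are saved under pics/ and viewed, at most 10 in all, crops included, and the job is handed in when it is done.

Besides the shell and the picture viewer there is one more tool, called after "Emit:" by a JSON object that holds its "name" and its "arguments", one argument or row to a line. apply_moves: Moves the arm, as the interface text tells. Its arguments: {"type":"object","properties":{"dp":{"type":"array"},"twist":{"type":"array"},"fingers":{"type":"array"},"newtons":{"type":"number"}},"required":["dp","twist","fingers"]}

```bash
mkdir -p pics; ls; python3 - <<'E'
from bench import ctrl,get_image,calibration
import cv2
for n in("scene","top"):
    cv2.imwrite(f"pics/{n}0.png",get_image(n)[:,:,::-1]); print(n,calibration(n))
s=ctrl.get_state();print({k:s[k] for k in("time","position","tool_rot","ft_force","grip_width")})
E
```

```text
pics
scene {'fx': 486.8374115786521, 'fy': 486.8374115786521, 'cx': 311.94375252099553, 'cy': 242.79588102654424, 'eye': array([0.02234473, 0.35621684, 0.66006929]), 'attitude': array([ 0.43447428, -0.84143655, -2.02804596])}
top {'fx': 468.7650373233261, 'fy': 468.7650373233261, 'cx': 318.73696356743596, 'cy': 236.88793375205134, 'eye': array([0.32787663, 0.02787742, 1.02125423]), 'attitude': array([ 0.1556182 , -0.17162969, -1.6788965 ])}
{'time': 0.1, 'position': array([0.28185711, 0.58513336, 0.22155044]), 'tool_rot': array([-6.99027393e-01, -3.06253230e+00,  2.79318019e-03]), 'ft_force': array([ 0.0823377 ,  0.74525916, -0.25313895]), 'grip_width': 1.001817933301514}
```

View pics/scene0.png

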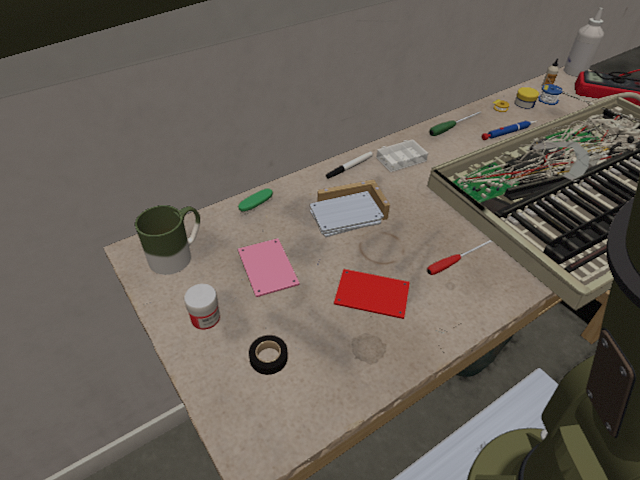

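View pics/top0.png

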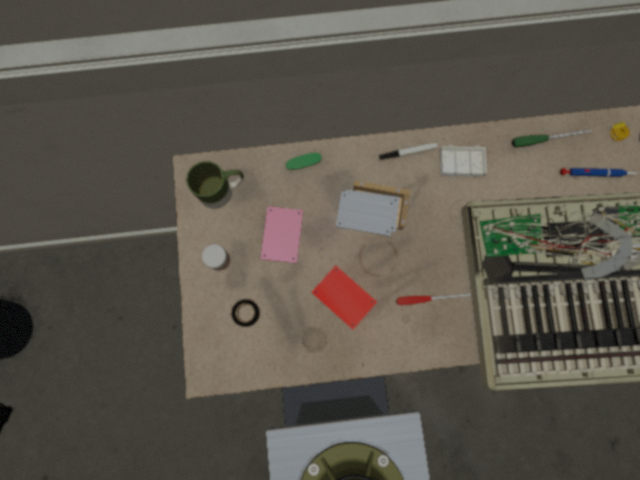

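The scene view shows the grey pile at (347,213), with its fences behind and to the right, and the jar at (203,307). The top view shows the pile at (368,212), with fences above (+x) and to the right (-y), and the jar at (215,257). Next I'll zoom in on both views and compute coarse positions.

```bash
cat > h.py <<'E'
import numpy as np, cv2
from scipy.spatial.transform import Rotation as R
from bench import ctrl,get_image,calibration
def ray(n,uv,z):
    c=calibration(n);u,v=np.array(uv,float).T
    d=np.stack([(u-c['cx'])/c['fx'],-(v-c['cy'])/c['fy'],-np.ones_like(u)],-1)
    d=d@R.from_rotvec(c['attitude']).as_matrix().T
    return c['eye']+d*((z-c['eye'][2])/d[...,2])[...,None]
def proj(n,P):
    c=calibration(n);p=(np.array(P,float)-c['eye'])@R.from_rotvec(c['attitude']).as_matrix()
    return np.stack([c['cx']+c['fx']*p[:,0]/-p[:,2],c['cy']+c['fy']*p[:,1]/p[:,2]],-1)
def crop(img,x,y,w,h,s): return cv2.resize(img[y:y+h,x:x+w],None,fx=s,fy=s,interpolation=cv2.INTER_CUBIC)
E
python3 - <<'E'
from h import *
s=cv2.imread('pics/scene0.png');t=cv2.imread('pics/top0.png')
cv2.imwrite('pics/crop0.png',np.vstack([crop(t,325,175,100,70,6)[:300],crop(s,300,175,100,70,6)[:300]])) if 0 else None
a=crop(t,328,180,84,62,9)[:,:760];b=crop(s,303,175,94,66,8)
cv2.imwrite('pics/ct.png',a);cv2.imwrite('pics/cs.png',b)
print(ray('top',[(340,195),(402,198),(335,228),(396,235)],.032))
print(ray('scene',[(203,293)],.06),ray('top',[(215,257)],.06))
print('mug',ray('top',[(209,183)],.1),'tape',ray('top',[(246,313)],.02))
print('fence',ray('top',[(355,184),(407,189),(403,228)],.04))
E
```

```text
[[ 0.62070481 -0.05108483  0.032     ]
 [ 0.5983125  -0.18528469  0.032     ]
 [ 0.5481845  -0.03116492  0.032     ]
 [ 0.51773857 -0.15997717  0.032     ]]
[[0.51429953 0.22392314 0.06      ]] [[0.50920013 0.22555921 0.06      ]]
mug [[0.65700174 0.21890613 0.1       ]] tape [[0.38973462 0.17705494 0.02      ]]
fence [[ 0.63944371 -0.08615948  0.04      ]
 [ 0.61508417 -0.19747286  0.04      ]
 [ 0.52967966 -0.17564297  0.04      ]]
```

View pics/ct.png

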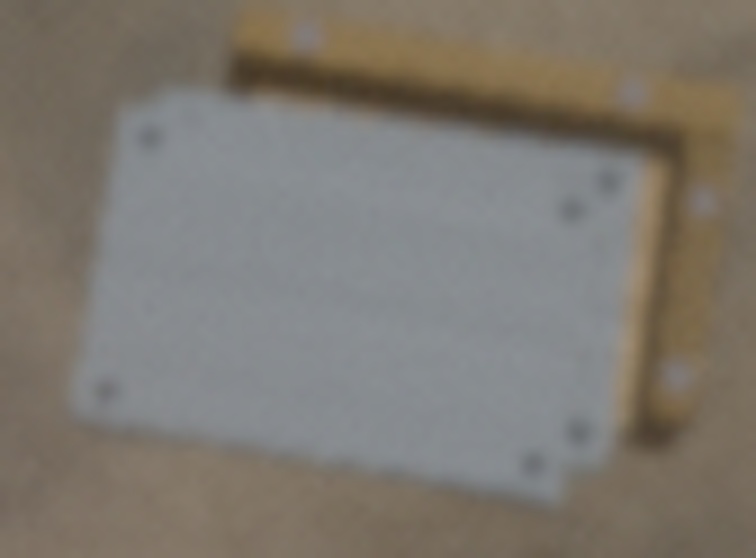

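View pics/cs.png

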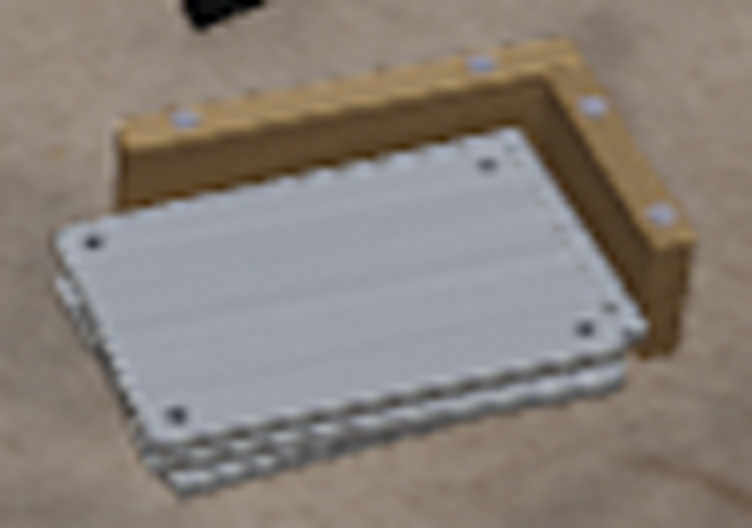

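The zoom shows the fence-top inner corner at crop (680,130) in the top view, with edge ends at (235,60) and (635,435). In the scene view the same points are at (548,78), (125,148) and (655,238). The plates are staggered 1–2 cm off both fences. I'll compute the stop and jar poses from these.

```bash
cat >> h.py <<'E'
def plan(p,yaw_ty,n):
    """rows in tool axes to go from measured pose to TCP p, tool down with tool y at world angle yaw_ty (mod pi)"""
    s=ctrl.get_state();A=R.from_rotvec(s['tool_rot']);y=A.as_matrix()[:,1]
    a=np.arctan2(y[1],y[0]);d=(yaw_ty-a+np.pi/2)%np.pi-np.pi/2
    print('tool y angle',a.round(3),'tool x',A.as_matrix()[:,0].round(3),'turn about tool z',(-d).round(3),'q7',s['joint_positions'][6].round(2))
    dw=np.array(p)-s['position'];print('dp tool',(A.inv().apply(dw)).round(4),'world',dw.round(4), 'after turn', (R.from_euler('z',d)*A).inv().apply(dw).round(4))
E
python3 - <<'E'
from h import *
T=(np.array([(680,130),(235,60),(635,435)])+.5)/9-.5+[328,180]
S=(np.array([(548,78),(125,148),(655,238)])+.5)/8-.5+[303,175]
for n,q in(('top',T),('scene',S)):
    P=ray(n,q,.04)[:,:2];d1=P[1]-P[0];d2=P[2]-P[0]
    yaw=np.arctan2(-d1[0],d1[1]);yaw2=np.arctan2(-d2[1],-d2[0])
    y=yaw; o=P[0]-np.array([[np.cos(y),-np.sin(y)],[np.sin(y),np.cos(y)]])@[.04,-.06]
    print(n,P.round(4).tolist(),'len',np.linalg.norm(d1).round(4),np.linalg.norm(d2).round(4),'yaw',yaw.round(3),yaw2.round(3),'origin',o.round(4))
# jar: lid mask in top + scene
t=cv2.imread('pics/top0.png');s=cv2.imread('pics/scene0.png')
for n,im,b in(('top',t,(195,240,40,40)),('scene',s,(180,278,45,60))):
    x,y,w,h=b;g=im[y:y+h,x:x+w].astype(int);m=((g.min(2)>(110 if n=='top' else 140))&(g.max(2)-g.min(2)<18)).astype(np.uint8)
    c=max(cv2.findContours(m,0,2)[0],key=cv2.contourArea);e=cv2.fitEllipse(cv2.convexHull(c));br=cv2.boundingRect(c)
    print(n,e,br); print(ray(n,[(e[0][0]+x,e[0][1]+y)],.06))
x=np.array([.575,-.105])
st=ctrl.get_state();print(R.from_rotvec(st['tool_rot']).as_matrix().round(3))
E
```

```text
top [[0.6048, -0.1873], [0.6347, -0.0826], [0.5311, -0.1653]] len 0.1089 0.0769 yaw -0.278 -0.291 origin [ 0.5828 -0.1186]
scene [[0.6019, -0.1867], [0.6379, -0.0806], [0.5388, -0.1693]] len 0.1121 0.0655 yaw -0.327 -0.269 origin [ 0.5833 -0.117 ]
top ((18.10470962524414, 15.395546913146973), (22.490779876708984, 24.29905128479004), 49.72887420654297) (7, 4, 23, 24)
[[0.51302261 0.22923961 0.06      ]]
scene ((19.51660919189453, 17.391035079956055), (23.776212692260742, 31.571603775024414), 74.19751739501953) (4, 5, 32, 25)
[[0.51291593 0.23049119 0.06      ]]
[[-0.901  0.434 -0.001]
 [ 0.434  0.901 -0.002]
 [-0.    -0.002 -1.   ]]
```

```bash
python3 - <<'E'
from h import *
for n,o,sc,thr in(('top',(328,180),9,0),('scene',(303,175),8,0)):
    im=cv2.imread(f'pics/{n}0.png');c=crop(im,o[0],o[1],92,70,sc)
    hsv=cv2.cvtColor(c,cv2.COLOR_BGR2HSV)
    m=((hsv[...,1]>95)&(hsv[...,2]>(95 if n=='top' else 125))).astype(np.uint8)
    k=max(cv2.findContours(m,0,1)[0],key=cv2.contourArea)
    q=(k[:,0]+.5)/sc-.5+o
    P=ray(n,q,.04)[:,:2].astype(np.float32)
    # iterate: rotate by yaw guess; pull outer edges
    y=-.28
    for it in range(4):
        Rm=np.array([[np.cos(y),-np.sin(y)],[np.sin(y),np.cos(y)]]);L=P@Rm
        xo=np.percentile(L[:,0],99);yo=np.percentile(L[:,1],1)
        ymax=np.percentile(L[:,1],99);xmin=np.percentile(L[:,0],1)
        a=L[(L[:,0]>xo-.005)&(L[:,1]>yo+.015)&(L[:,1]<ymax-.01)]
        b=L[(L[:,1]<yo+.005)&(L[:,0]<xo-.015)&(L[:,0]>xmin+.01)]
        fa=np.polyfit(a[:,1],a[:,0],1);fb=np.polyfit(b[:,0],b[:,1],1)
        y+=np.arctan(-fa[0])
    X=np.median(a[:,0]);Y=np.median(b[:,1])
    print(n,cv2.contourArea(k)/sc**2,'yaw',y,'fb slope',fb[0],'ext',ymax-yo,xo-xmin,'origin',Rm@[X-.052,Y+.072])
E
```

```text
Traceback (most recent call last):
TypeError: expected non-empty vector for x
```

```bash
python3 - <<'E'
from h import *
for n,o,sc in(('top',(328,180),9),('scene',(303,175),8)):
    im=cv2.imread(f'pics/{n}0.png');c=crop(im,o[0],o[1],92,70,sc).astype(int)
    for th in (35,45,55):
        m=((c[...,2]-c[...,0]>th)&(c[...,2]>(95 if n=='top' else 120))).astype(np.uint8)
        k=max(cv2.findContours(m,0,1)[0],key=cv2.contourArea)
        P=ray(n,(k[:,0]+.5)/sc-.5+o,.04)[:,:2]
        y=-.285
        for it in range(3):
            Rm=np.array([[np.cos(y),-np.sin(y)],[np.sin(y),np.cos(y)]]);L=P@Rm
            xo,xm=L[:,0].max(),L[:,0].min();yo,ym=L[:,1].min(),L[:,1].max()
            a=L[(L[:,0]>xo-.005)&(L[:,1]>yo+.015)&(L[:,1]<ym-.015)]
            b=L[(L[:,1]<yo+.005)&(L[:,0]<xo-.015)&(L[:,0]>xm+.015)]
            if len(a)<5 or len(b)<5: break
            fa=np.polyfit(a[:,1],a[:,0],1);fb=np.polyfit(b[:,0],b[:,1],1);y-=np.arctan(fa[0])
        print(n,th,round(cv2.contourArea(k)/sc**2),len(a),len(b),'yaw',y,'ext',ym-yo,xo-xm)
        if len(a)>4 and len(b)>4: print(fb[0],'o',Rm@[np.median(a[:,0])-.052,np.median(b[:,1])+.072])
E
```

```text
top 35 543 383 239 yaw -0.2983112748428663 ext 0.12576092894499935 0.08893615317997516
0.002515794224800253 o [ 0.58530337 -0.12029183]
top 45 156 173 0 yaw -0.285 ext 0.07208859029519801 0.012877164461047363
top 55 56 250 0 yaw -0.285 ext 0.06595008014571101 0.00771923124087226
scene 35 325 376 175 yaw -0.2923226112211516 ext 0.1251930226268878 0.08693375356261246
-0.002221947077290534 o [ 0.58421538 -0.11839039]
scene 45 284 324 161 yaw -0.29279450174197724 ext 0.12396933479354565 0.08413806058882822
-0.00014751733395753443 o [ 0.58335533 -0.11711418]
scene 55 207 306 202 yaw -0.29143840135800697 ext 0.12274975298724915 0.08276909748052252
0.00610082257384145 o [ 0.58261796 -0.1146629 ]
```

```bash
cat >> h.py <<'E'
O=np.array([.5838,-.118]);YW=-.293
M=np.array([[np.cos(YW),-np.sin(YW)],[np.sin(YW),np.cos(YW)]])
def loc(P): return (np.asarray(P)[...,:2]-O)@M
def wld(x,y,z): return np.array([*(O+M@[x,y]),z])
E
python3 - <<'E'
from h import *
im=cv2.imread('pics/top0.png').astype(int)
for nm,m in(('red',(im[...,2]-im[...,1]>90)),('pink',(im[...,2]-im[...,1]>40)&(im[...,1]>60))):
    m=m.astype(np.uint8);k=max(cv2.findContours(m,0,1)[0],key=cv2.contourArea)
    b=cv2.boxPoints(cv2.minAreaRect(k));P=ray('top',b,.006);print(nm,P[:,:2].round(3).tolist(),'loc',loc(P).round(3).tolist())
print('driver',ray('top',[(398,301),(468,296)],.01)[:,:2])
plan(wld(-.09,.005,.12),np.pi/2+YW,0)
E
```

```text
red [[0.419, 0.035], [0.471, -0.023], [0.383, -0.1], [0.333, -0.043]] loc [[-0.202, 0.099], [-0.136, 0.058], [-0.198, -0.041], [-0.262, -0.0]]
pink [[0.419, 0.039], [0.475, -0.023], [0.383, -0.105], [0.329, -0.043]] loc [[-0.203, 0.102], [-0.132, 0.059], [-0.196, -0.045], [-0.266, -0.002]]
driver [[ 0.37845304 -0.14708037]
 [ 0.37182721 -0.29785414]]
tool y angle 1.122 tool x [-0.901  0.434 -0.   ] turn about tool z -0.156 q7 -0.06
dp tool [-0.4874 -0.5113  0.1025] world [ 0.2172 -0.6724 -0.1016] after turn [-0.4021 -0.5808  0.1026]
```

Emit:
{"name": "apply_moves", "arguments": {
  "dp": [
    [0, 0, 0],
    [-0.025, -0.037, 0],
    [-0.025, -0.037, 0],
    [-0.025, -0.037, 0],
    [-0.025, -0.037, 0],
    [-0.025, -0.037, 0],
    [-0.025, -0.037, 0],
    [-0.025, -0.037, 0],
    [-0.025, -0.037, 0],
    [-0.025, -0.037, 0]
  ],
  "twist": [
    [0, 0, -0.14],
    [0, 0, -0.016],
    [0, 0, 0],
    [0, 0, 0],
    [0, 0, 0],
    [0, 0, 0],
    [0, 0, 0],
    [0, 0, 0],
    [0, 0, 0],
    [0, 0, 0]
  ],
  "fingers": [0, 0, 0, 0, 0, 0, 0, 0, 0, 0]
}}

```text
time: 1.1
position: [0.4007, 0.1997, 0.2223]
tool_rot: [-0.458, -3.108, -0.0]
ft_force: [1.2, -0.3, 0.5]
grip_width: 1.002
grip_force: 0.0
```

Emit:
{"name": "apply_moves", "arguments": {
  "dp": [
    [-0.025, -0.036, 0],
    [-0.025, -0.036, 0.01],
    [-0.025, -0.036, 0.01],
    [-0.025, -0.036, 0.01],
    [-0.025, -0.036, 0.02],
    [-0.025, -0.036, 0.02],
    [0, 0, 0]
  ],
  "twist": [
    [0, 0, 0],
    [0, 0, 0],
    [0, 0, 0],
    [0, 0, 0],
    [0, 0, 0],
    [0, 0, 0],
    [0, 0, 0]
  ],
  "fingers": [0, 0, 0, 0, 0, 0, 0]
}}

```text
time: 1.8
position: [0.4806, -0.0552, 0.1501]
tool_rot: [-0.473, -3.103, 0.007]
ft_force: [-0.3, 0.7, 0.7]
grip_width: 0.999
grip_force: 0.0
```

```bash
python3 - <<'E'
from h import *
plan(wld(-.09,.005,.005),np.pi/2+YW,0);s=ctrl.get_state();print(s['time'],s['position'],s['ft_force'],loc(s['position']),R.from_rotvec(s['tool_rot']).as_matrix()[:,2])
E
```

```text
tool y angle 1.268 tool x [-0.955  0.298  0.003] turn about tool z -0.009 q7 1.33
dp tool [-0.0276 -0.0244  0.1452] world [ 0.0185 -0.032  -0.1451] after turn [-0.0273 -0.0247  0.1452]
1.8 [ 0.48059115 -0.05518068  0.15014142] [-0.32706873  0.71392531  0.68205338] [-0.1169541  0.0303327] [-0.00387416 -0.00366421 -0.99998578]
```

Emit:
{"name": "apply_moves", "arguments": {
  "dp": [
    [-0.027, -0.025, 0.03],
    [0, 0, 0.03],
    [0, 0, 0.03],
    [0, 0, 0.025],
    [0, 0, 0.015],
    [0, 0, 0.012],
    [0, 0, 0]
  ],
  "twist": [
    [0, 0, 0],
    [0, 0, 0],
    [0, 0, 0],
    [0, 0, 0],
    [0, 0, 0],
    [0, 0, 0],
    [0, 0, 0]
  ],
  "fingers": [0, 0, 0, 0, 0, 0, 0]
}}

```text
time: 2.5
position: [0.4993, -0.0795, 0.0092]
tool_rot: [-0.457, -3.105, 0.001]
ft_force: [-0.2, 0.0, 0.6]
grip_width: 0.997
grip_force: 0.0
```

```bash
python3 - <<'E'
from h import *
for i in range(4):
  s=ctrl.get_state();print(s['position'],loc(s['position']));get_image('top')
plan(wld(-.09,.005,.005),np.pi/2+YW,0)
E
```

```text
[ 0.49927128 -0.0795425   0.00915525] [-0.09203377  0.01240444]
[ 0.50018408 -0.07979688  0.01022429] [-0.09108639  0.01242454]
[ 0.50094518 -0.07994975  0.01097279] [-0.09031358  0.01249801]
[ 0.50138244 -0.08001074  0.01141079] [-0.08987734  0.01256591]
tool y angle 1.278 tool x [-0.957  0.289 -0.002] turn about tool z 0.0 q7 1.53
dp tool [ 0.0003 -0.0076  0.0066] world [-0.0025 -0.0072 -0.0066] after turn [ 0.0003 -0.0076  0.0066]
```

Emit:
{"name": "apply_moves", "arguments": {
  "dp": [
    [0, -0.0075, 0.006],
    [-0.006, 0, 0],
    [-0.006, 0, 0],
    [-0.006, 0, 0],
    [-0.004, 0, 0],
    [-0.004, 0, 0],
    [-0.004, 0, 0],
    [-0.004, 0, 0],
    [0, 0, 0]
  ],
  "twist": [
    [0, 0, 0],
    [0, 0, 0],
    [0, 0, 0],
    [0, 0, 0],
    [0, 0, 0],
    [0, 0, 0],
    [0, 0, 0],
    [0, 0, 0],
    [0, 0, 0]
  ],
  "fingers": [0, 0, 0, 0, 0, 0, 0, 0, 0]
}}

```text
time: 3.6
position: [0.531, -0.0971, 0.0043]
tool_rot: [-0.458, -3.107, -0.0]
ft_force: [-0.5, 1.0, -0.6]
grip_width: 0.998
grip_force: 0.4
```

```bash
python3 - <<'E'
from h import *
im=get_image('scene')[:,:,::-1].copy();cv2.imwrite('pics/p1.png',np.hstack([crop(im,290,160,130,120,6)]))
s=ctrl.get_state();print(s['position'],loc(s['position']),s['ft_force'])
E
```

```text
[ 0.53101753 -0.09708355  0.00433795] [-0.05657417  0.0047801 ] [ 0.44547752  0.58562635 -0.93815662]
```

View pics/p1.png

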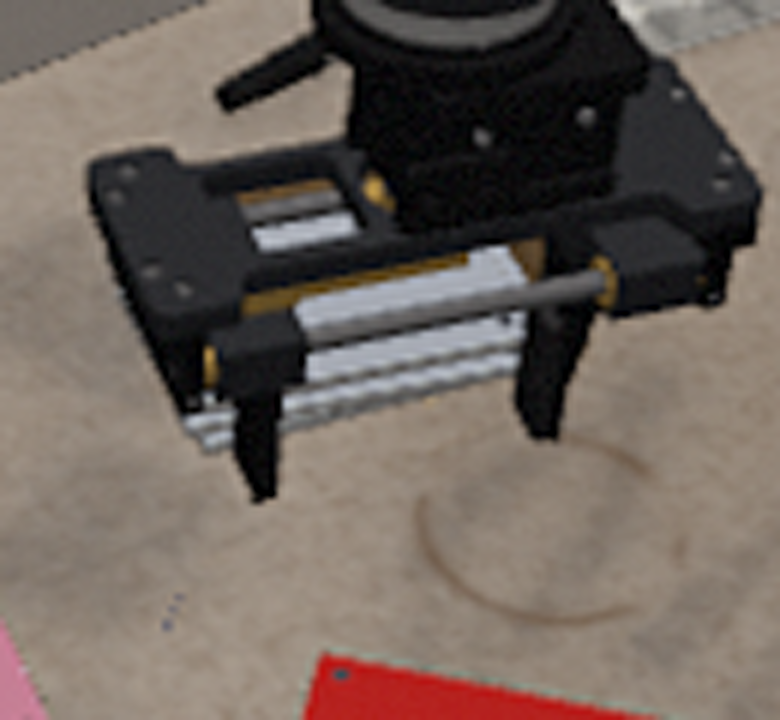

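The picture shows the fingers about to touch the pile's -x side, in the gap between crop rows 400 and 490, with the plates still staggered. I'll keep pushing in small steps and watch the force.

Emit:
{"name": "apply_moves", "arguments": {
  "dp": [
    [-0.002, 0, 0],
    [-0.002, 0, 0],
    [-0.002, 0, 0],
    [0, 0, 0]
  ],
  "twist": [
    [0, 0, 0],
    [0, 0, 0],
    [0, 0, 0],
    [0, 0, 0]
  ],
  "fingers": [0, 0, 0, 0]
}}

```text
time: 4.05
position: [0.5367, -0.0988, 0.0043]
tool_rot: [-0.458, -3.108, -0.0]
ft_force: [-3.0, 1.1, -0.2]
grip_width: 0.999
grip_force: 1.4
```

Emit:
{"name": "apply_moves", "arguments": {
  "dp": [
    [-0.001, 0, 0],
    [-0.001, 0, 0],
    [0, 0, 0]
  ],
  "twist": [
    [0, 0, 0],
    [0, 0, 0],
    [0, 0, 0]
  ],
  "fingers": [0, 0, 0]
}}

```text
time: 4.35
position: [0.5386, -0.0994, 0.0044]
tool_rot: [-0.458, -3.108, -0.0]
ft_force: [-2.6, 1.9, -1.0]
grip_width: 1.002
grip_force: 1.6
```

Emit:
{"name": "apply_moves", "arguments": {
  "dp": [
    [-0.001, 0, 0],
    [-0.001, 0, 0],
    [0, 0, 0]
  ],
  "twist": [
    [0, 0, 0],
    [0, 0, 0],
    [0, 0, 0]
  ],
  "fingers": [0, 0, 0]
}}

```text
time: 4.65
position: [0.5386, -0.0994, 0.0043]
tool_rot: [-0.458, -3.104, -0.002]
ft_force: [-8.4, 3.5, 4.5]
grip_width: 1.002
grip_force: 4.4
```

Emit:
{"name": "apply_moves", "arguments": {
  "dp": [
    [-0.0015, 0, 0],
    [0, 0, 0],
    [0, 0, 0],
    [0.01, 0, 0],
    [0.02, 0, 0],
    [0.01, 0, -0.03],
    [0, 0, -0.04],
    [0, 0, -0.04]
  ],
  "twist": [
    [0, 0, 0],
    [0, 0, 0],
    [0, 0, 0],
    [0, 0, 0],
    [0, 0, 0],
    [0, 0, 0],
    [0, 0, 0],
    [0, 0, 0]
  ],
  "fingers": [0, 0, 0, 0, 0, 0, 0, 0]
}}

```text
time: 5.45
position: [0.5045, -0.0896, 0.1164]
tool_rot: [0.459, 3.104, -0.0]
ft_force: [0.6, -0.1, 0.4]
grip_width: 0.999
grip_force: 0.0
```

```bash
python3 - <<'E'
from h import *
for i in range(2): get_image('top')
s=ctrl.get_state();print(loc(s['position']),s['position'][2])
plan(wld(-.003,.11,.12),YW,0)
E
```

```text
[-0.07926563  0.00514251] 0.12101650280047499
tool y angle 1.277 tool x [-0.957  0.289 -0.014] turn about tool z 1.57 q7 1.47
dp tool [-0.0762  0.1049  0.0026] world [ 0.1033  0.0784 -0.001 ] after turn [ 0.1049  0.0763 -0.0002]
```

Emit:
{"name": "apply_moves", "arguments": {
  "dp": [
    [-0.025, 0.035, 0],
    [-0.026, 0.035, 0],
    [-0.025, 0.035, 0],
    [0, 0, 0],
    [0, 0, 0],
    [0, 0, 0],
    [0, 0, 0],
    [0, 0, 0],
    [0, 0, 0],
    [0, 0, 0]
  ],
  "twist": [
    [0, 0, 0],
    [0, 0, 0],
    [0, 0, 0.1],
    [0, 0, 0.145],
    [0, 0, 0.145],
    [0, 0, 0.145],
    [0, 0, 0.145],
    [0, 0, 0.145],
    [0, 0, 0.145],
    [0, 0, 0.145]
  ],
  "fingers": [0.54, 0.54, 0.54, 0.54, 0.54, 0.54, 0.54, 0.54, 0.54, 0.54]
}}

```text
time: 6.55
position: [0.6081, -0.0108, 0.1148]
tool_rot: [2.039, 2.386, 0.003]
ft_force: [-1.0, -0.4, 0.6]
grip_width: 0.466
grip_force: 0.0
```

Emit:
{"name": "apply_moves", "arguments": {
  "dp": [
    [0, 0, 0],
    [0, 0, 0.01],
    [0, 0, 0.01],
    [0, 0, 0.01],
    [0, 0, 0.01],
    [0, 0, 0]
  ],
  "twist": [
    [0, 0, 0.145],
    [0, 0, 0.145],
    [0, 0, 0.145],
    [0, 0, 0.02],
    [0, 0, 0],
    [0, 0, 0]
  ],
  "fingers": [0.54, 0.54, 0.54, 0.54, 0.54, 0.54]
}}

```text
time: 7.15
position: [0.6059, -0.0103, 0.0729]
tool_rot: [-2.518, -1.877, 0.003]
ft_force: [-0.4, -0.3, 0.1]
grip_width: 0.464
grip_force: 0.0
```

```bash
python3 - <<'E'
from h import *
for i in range(3): im=get_image('scene')
cv2.imwrite('pics/p2.png',crop(im[:,:,::-1],270,130,130,130,6)[:600])
s=ctrl.get_state();print(loc(s['position']),s['position'][2],s['grip_width'])
plan(wld(-.001,.11,.005),YW,0)
E
```

```text
[-0.00867639  0.10963619] 0.07484649182282035 0.4627997930053588
tool y angle -0.291 tool x [0.287 0.958 0.   ] turn about tool z 0.002 q7 -0.06
dp tool [0.0003 0.0076 0.0699] world [ 0.0075 -0.0019 -0.0698] after turn [0.0003 0.0076 0.0699]
```

View pics/p2.png

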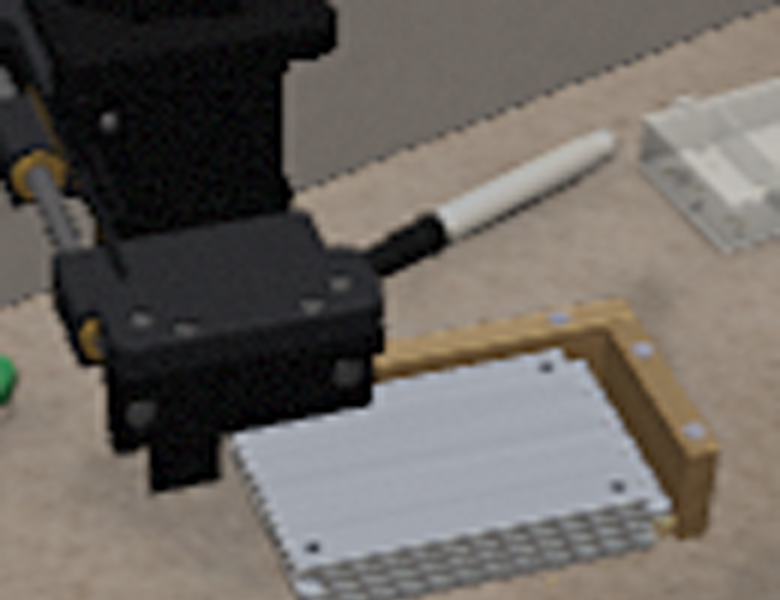

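The picture shows the plates lined up against the +x fence, stacked evenly at crop (470,560). The -y gap remains near (640,450). Next I'll descend and push toward -y.

Emit:
{"name": "apply_moves", "arguments": {
  "dp": [
    [0, 0.0075, 0.02],
    [0, 0, 0.025],
    [0, 0, 0.025],
    [0, 0, 0],
    [-0.006, 0, 0],
    [-0.006, 0, 0],
    [-0.005, 0, 0],
    [-0.005, 0, 0],
    [-0.005, 0, 0],
    [-0.005, 0, 0]
  ],
  "twist": [
    [0, 0, 0],
    [0, 0, 0],
    [0, 0, 0],
    [0, 0, 0],
    [0, 0, 0],
    [0, 0, 0],
    [0, 0, 0],
    [0, 0, 0],
    [0, 0, 0],
    [0, 0, 0]
  ],
  "fingers": [0.54, 0.54, 0.54, 0.54, 0.54, 0.54, 0.54, 0.54, 0.54, 0.54]
}}

```text
time: 8.3
position: [0.6051, -0.0426, 0.005]
tool_rot: [-2.52, -1.875, -0.003]
ft_force: [0.2, 2.0, 1.1]
grip_width: 0.46
grip_force: 1.2
```

Emit:
{"name": "apply_moves", "arguments": {
  "dp": [
    [-0.002, 0, 0],
    [-0.002, 0, 0],
    [-0.002, 0, 0],
    [0, 0, 0]
  ],
  "twist": [
    [0, 0, 0],
    [0, 0, 0],
    [0, 0, 0],
    [0, 0, 0]
  ],
  "fingers": [0.54, 0.54, 0.54, 0.54]
}}

```text
time: 8.7
position: [0.6035, -0.0478, 0.0048]
tool_rot: [-2.52, -1.875, -0.002]
ft_force: [0.9, 3.7, 2.5]
grip_width: 0.46
grip_force: 2.3
```

```bash
python3 - <<'E'
from h import *
s=ctrl.get_state();print(loc(s['position']),s['position'][2],s['ft_force'])
E
```

```text
[-0.00143053  0.07289325] 0.004833771209185038 [0.89283943 3.72296465 2.51612884]
```

Emit:
{"name": "apply_moves", "arguments": {
  "dp": [
    [-0.0015, 0, 0],
    [-0.0015, 0, 0],
    [0, 0, 0]
  ],
  "twist": [
    [0, 0, 0],
    [0, 0, 0],
    [0, 0, 0]
  ],
  "fingers": [0.54, 0.54, 0.54]
}}

```text
time: 9.0
position: [0.6025, -0.0512, 0.0048]
tool_rot: [-2.52, -1.875, -0.001]
ft_force: [0.7, 3.7, 2.4]
grip_width: 0.463
grip_force: 2.3
```

Emit:
{"name": "apply_moves", "arguments": {
  "dp": [
    [-0.001, 0, 0],
    [-0.001, 0, 0],
    [0, 0, 0]
  ],
  "twist": [
    [0, 0, 0],
    [0, 0, 0],
    [0, 0, 0]
  ],
  "fingers": [0.54, 0.54, 0.54]
}}

```text
time: 9.3
position: [0.6022, -0.0521, 0.0047]
tool_rot: [-2.519, -1.875, -0.003]
ft_force: [1.5, 6.5, 2.6]
grip_width: 0.455
grip_force: 3.5
```

Emit:
{"name": "apply_moves", "arguments": {
  "dp": [
    [-0.0015, 0, 0],
    [-0.001, 0, 0],
    [0, 0, 0],
    [0, 0, 0]
  ],
  "twist": [
    [0, 0, 0],
    [0, 0, 0],
    [0, 0, 0],
    [0, 0, 0]
  ],
  "fingers": [0.54, 0.54, 0.54, 0.54]
}}

```text
time: 9.7
position: [0.6022, -0.0521, 0.0047]
tool_rot: [-2.517, -1.876, -0.007]
ft_force: [3.1, 9.8, 1.4]
grip_width: 0.458
grip_force: 5.4
```

Emit:
{"name": "apply_moves", "arguments": {
  "dp": [
    [0.01, 0, 0],
    [0.02, 0, 0],
    [0.01, 0, -0.02],
    [0, 0, -0.03],
    [0.04, -0.03, -0.03],
    [0.05, 0, -0.03],
    [0.05, 0, -0.03],
    [0.03, 0, 0],
    [0, 0, 0]
  ],
  "twist": [
    [0, 0, 0],
    [0, 0, 0],
    [0, 0, 0],
    [0, 0, 0],
    [0, 0, 0],
    [0, 0, 0],
    [0, 0, 0],
    [0, 0, 0],
    [0, 0, 0]
  ],
  "fingers": [0.54, 0.54, 0.54, 0.54, 0, 0, 0, 0, 0]
}}

```text
time: 10.6
position: [0.6315, 0.1384, 0.1315]
tool_rot: [2.514, 1.883, 0.001]
ft_force: [0.2, 0.1, -0.9]
grip_width: 0.83
grip_force: 0.0
```

```bash
python3 - <<'E'
from h import *
im=get_image('scene')[:,:,::-1];t=get_image('top')[:,:,::-1]
a=crop(im,300,170,100,75,7)[:,:];cv2.imwrite('pics/p3.png',a);cv2.imwrite('pics/p3s.png',im);cv2.imwrite('pics/p3t.png',t)
s=ctrl.get_state();print(s['position'],s['time'])
E
```

```text
[0.63043998 0.13181502 0.13069758] 10.7
```

View pics/p3.png

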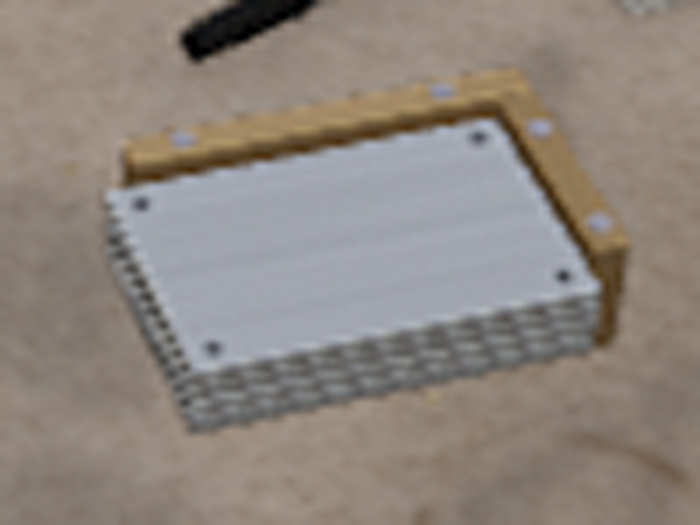

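The picture shows a neat, even pile with its edges parallel and close to both fences: plate corners at (110,190), (490,120), (600,285) and (190,370). I'll check those numerically and plan the jar grasp.

```bash
python3 - <<'E'
from h import *
q=(np.array([(110,190),(490,120),(600,285),(190,370)])+.5)/7-.5+[300,170]
P=ray('scene',q,.032);print(loc(P).round(4).tolist(),loc(P).mean(0))
f=(np.array([(125,165),(502,105),(600,248)])+.5)/7-.5+[300,170];print('fence',loc(ray('scene',f,.04)).round(4).tolist())
t=cv2.imread('pics/p3t.png')[170:250,320:420];g=t.astype(int)
m=((g[...,0]-g[...,2]>5)&(g.min(2)>90)).astype(np.uint8);k=max(cv2.findContours(m,0,1)[0],key=cv2.contourArea)
r=cv2.boxPoints(cv2.minAreaRect(k));print('top',loc(ray('top',r+[320,170],.032)).round(4).tolist(),loc(ray('top',r+[320,170],.032)).mean(0))
plan(np.array([.513,.2298,.13]),1.278,0)
E
```

```text
[[0.0409, 0.0574], [0.0399, -0.0592], [-0.0369, -0.0613], [-0.0375, 0.0593]] [ 0.0015966  -0.00092768]
fence [[0.0412, 0.053], [0.0362, -0.0607], [-0.0306, -0.0629]]
top [[-0.037, 0.0555], [0.0392, 0.0554], [0.0386, -0.0611], [-0.0372, -0.0592]] [ 0.00090544 -0.00237   ]
tool y angle -0.292 tool x [ 0.288  0.958 -0.004] turn about tool z -1.57 q7 -0.3
dp tool [ 0.0601 -0.1407  0.0005] world [-0.1174  0.098  -0.0007] after turn [1.407e-01 5.990e-02 1.000e-04]
```

Emit:
{"name": "apply_moves", "arguments": {
  "dp": [
    [0.015, -0.035, 0],
    [0.015, -0.035, 0],
    [0.015, -0.035, 0],
    [0.015, -0.036, 0],
    [0, 0, 0],
    [0, 0, 0],
    [0, 0, 0],
    [0, 0, 0],
    [0, 0, 0],
    [0, 0, 0]
  ],
  "twist": [
    [0, 0, 0],
    [0, 0, 0],
    [0, 0, 0],
    [0, 0, -0.14],
    [0, 0, -0.145],
    [0, 0, -0.145],
    [0, 0, -0.145],
    [0, 0, -0.145],
    [0, 0, -0.145],
    [0, 0, -0.145]
  ],
  "fingers": [0, 0, 0, 0, 0, 0, 0, 0, 0, 0]
}}

```text
time: 11.7
position: [0.5133, 0.2275, 0.1308]
tool_rot: [1.297, 2.861, -0.005]
ft_force: [-1.1, -0.8, -0.3]
grip_width: 0.999
grip_force: 0.0
```

Emit:
{"name": "apply_moves", "arguments": {
  "dp": [
    [0, 0, 0],
    [0, 0, 0],
    [0, 0, 0],
    [0, 0, 0],
    [0, 0, 0],
    [0, 0, 0]
  ],
  "twist": [
    [0, 0, -0.145],
    [0, 0, -0.145],
    [0, 0, -0.145],
    [0, 0, -0.12],
    [0, 0, 0],
    [0, 0, 0]
  ],
  "fingers": [0, 0, 0, 0, 0, 0]
}}

```text
time: 12.3
position: [0.5133, 0.229, 0.1311]
tool_rot: [-0.475, -3.105, 0.003]
ft_force: [-0.2, -0.5, -0.9]
grip_width: 0.999
grip_force: 0.0
```

```bash
python3 - <<'E'
from h import *
plan(np.array([.513,.2298,.029]),1.278,0)
E
```

```text
tool y angle 1.267 tool x [-0.954  0.299  0.   ] turn about tool z -0.011 q7 0.9
dp tool [0.0005 0.0008 0.1021] world [-0.0003  0.0008 -0.1021] after turn [0.0005 0.0008 0.1021]
```

Emit:
{"name": "apply_moves", "arguments": {
  "dp": [
    [0, 0, 0.025],
    [0, 0, 0.025],
    [0, 0, 0.025],
    [0, 0, 0.015],
    [0, 0, 0.011],
    [0, 0, 0],
    [0, 0, 0]
  ],
  "twist": [
    [0, 0, 0],
    [0, 0, 0],
    [0, 0, 0],
    [0, 0, 0],
    [0, 0, 0],
    [0, 0, 0],
    [0, 0, 0]
  ],
  "fingers": [0, 0, 0, 0, 0, 0, 0]
}}

```text
time: 13.0
position: [0.5138, 0.2314, 0.0314]
tool_rot: [0.467, 3.106, 0.001]
ft_force: [0.7, 0.3, 0.2]
grip_width: 1.0
grip_force: 0.0
```

Emit:
{"name": "apply_moves", "arguments": {
  "dp": [
    [0, 0, 0],
    [0, 0, 0],
    [0, 0, 0],
    [0, 0, 0],
    [0, 0, 0],
    [0, 0, 0],
    [0, 0, 0],
    [0, 0, 0],
    [0, 0, 0],
    [0, 0, 0]
  ],
  "twist": [
    [0, 0, 0],
    [0, 0, 0],
    [0, 0, 0],
    [0, 0, 0],
    [0, 0, 0],
    [0, 0, 0],
    [0, 0, 0],
    [0, 0, 0],
    [0, 0, 0],
    [0, 0, 0]
  ],
  "fingers": [0.2, 0.3, 0.4, 0.5, 0.6, 0.6, 0.6, 0.6, 0.6, 0.6],
  "newtons": 15
}}

```text
time: 14.0
position: [0.5132, 0.2311, 0.0309]
tool_rot: [-0.466, -3.107, 0.001]
ft_force: [-1.7, -3.2, 3.1]
grip_width: 0.576
grip_force: 15.0
```

Emit:
{"name": "apply_moves", "arguments": {
  "dp": [
    [0, 0, -0.01],
    [0, 0, -0.02],
    [0, 0, -0.03],
    [0, 0, -0.03],
    [0, 0, 0],
    [0, 0, 0]
  ],
  "twist": [
    [0, 0, 0],
    [0, 0, 0],
    [0, 0, 0],
    [0, 0, 0],
    [0, 0, 0],
    [0, 0, 0]
  ],
  "fingers": [0.6, 0.6, 0.6, 0.6, 0.6, 0.6]
}}

```text
time: 14.6
position: [0.5134, 0.2321, 0.1214]
tool_rot: [0.465, 3.106, 0.003]
ft_force: [-0.6, 0.4, -0.7]
grip_width: 0.576
grip_force: 15.0
```

```bash
python3 - <<'E'
from h import *
plan(wld(0,0,.12),1.278,0);s=ctrl.get_state();print(s['grip_width'],s['ft_force'])
E
```

```text
tool y angle 1.273 tool x [-0.956  0.293 -0.001] turn about tool z -0.005 q7 0.91
dp tool [-0.1698 -0.3141  0.001 ] world [ 0.0704 -0.3501 -0.0014] after turn [-0.1684 -0.3149  0.001 ]
0.5756949334727536 [-0.63505421  0.44665403 -0.73973462]
```

Emit:
{"name": "apply_moves", "arguments": {
  "dp": [
    [-0.008, -0.015, 0],
    [-0.016, -0.03, 0],
    [-0.02, -0.037, 0],
    [-0.02, -0.037, 0],
    [-0.021, -0.038, 0],
    [-0.021, -0.038, 0],
    [-0.02, -0.037, 0],
    [-0.02, -0.037, 0],
    [-0.016, -0.03, 0],
    [-0.008, -0.015, 0]
  ],
  "twist": [
    [0, 0, 0],
    [0, 0, 0],
    [0, 0, 0],
    [0, 0, 0],
    [0, 0, 0],
    [0, 0, 0],
    [0, 0, 0],
    [0, 0, 0],
    [0, 0, 0],
    [0, 0, 0]
  ],
  "fingers": [0.6, 0.6, 0.6, 0.6, 0.6, 0.6, 0.6, 0.6, 0.6, 0.6]
}}

```text
time: 15.6
position: [0.5817, -0.1248, 0.1195]
tool_rot: [-0.475, -3.104, 0.005]
ft_force: [-0.2, 0.3, 0.2]
grip_width: 0.572
grip_force: 15.0
```

Emit:
{"name": "apply_moves", "arguments": {
  "dp": [
    [0, 0, 0.01],
    [0, 0, 0],
    [0, 0, 0]
  ],
  "twist": [
    [0, 0, 0],
    [0, 0, 0],
    [0, 0, 0]
  ],
  "fingers": [0.6, 0.6, 0.6]
}}

```text
time: 15.9
position: [0.5825, -0.1168, 0.1093]
tool_rot: [-0.463, -3.104, -0.001]
ft_force: [0.4, -0.3, -0.9]
grip_width: 0.574
grip_force: 15.0
```

```bash
python3 - <<'E'
from h import *
plan(wld(0,0,.0625),1.278,0);s=ctrl.get_state();print(s['ft_force'],s['grip_width'],R.from_rotvec(s['tool_rot']).as_matrix()[:,2])
E
```

```text
tool y angle 1.275 tool x [-0.957  0.292  0.003] turn about tool z -0.003 q7 1.63
dp tool [-0.0017 -0.0008  0.0468] world [ 0.0013 -0.0012 -0.0468] after turn [-0.0017 -0.0008  0.0468]
[ 0.35886365 -0.27297231 -0.93289732] 0.5735127897875647 [-0.00270868  0.00120179 -0.99999561]
```

Emit:
{"name": "apply_moves", "arguments": {
  "dp": [
    [0, 0, 0.015],
    [0, 0, 0.015],
    [0, 0, 0.008],
    [0, 0, 0.004],
    [0, 0, 0.002],
    [0, 0, 0]
  ],
  "twist": [
    [0, 0, 0],
    [0, 0, 0],
    [0, 0, 0],
    [0, 0, 0],
    [0, 0, 0],
    [0, 0, 0]
  ],
  "fingers": [0.6, 0.6, 0.6, 0.6, 0.6, 0.6]
}}

```text
time: 16.5
position: [0.5836, -0.1187, 0.0666]
tool_rot: [-0.466, -3.107, 0.0]
ft_force: [-0.3, 0.9, -0.3]
grip_width: 0.577
grip_force: 15.0
```

Emit:
{"name": "apply_moves", "arguments": {
  "dp": [
    [0, 0, 0.001],
    [0, 0, 0],
    [0, 0, 0]
  ],
  "twist": [
    [0, 0, 0],
    [0, 0, 0],
    [0, 0, 0]
  ],
  "fingers": [0.6, 0.6, 0.6]
}}

```text
time: 16.8
position: [0.5838, -0.1187, 0.0661]
tool_rot: [0.466, 3.106, 0.0]
ft_force: [0.7, -0.1, -0.8]
grip_width: 0.575
grip_force: 15.0
```

Emit:
{"name": "apply_moves", "arguments": {
  "dp": [
    [0, 0, 0.001],
    [0, 0, 0],
    [0, 0, 0]
  ],
  "twist": [
    [0, 0, 0],
    [0, 0, 0],
    [0, 0, 0]
  ],
  "fingers": [0.6, 0.6, 0.6]
}}

```text
time: 17.1
position: [0.5836, -0.1187, 0.0647]
tool_rot: [0.466, 3.107, 0.0]
ft_force: [0.5, 0.0, -1.0]
grip_width: 0.572
grip_force: 15.0
```

Emit:
{"name": "apply_moves", "arguments": {
  "dp": [
    [0, 0, 0.001],
    [0, 0, 0],
    [0, 0, 0]
  ],
  "twist": [
    [0, 0, 0],
    [0, 0, 0],
    [0, 0, 0]
  ],
  "fingers": [0.6, 0.6, 0.6]
}}

```text
time: 17.4
position: [0.5835, -0.1187, 0.0637]
tool_rot: [-0.466, -3.107, -0.0]
ft_force: [0.5, -0.1, -1.1]
grip_width: 0.57
grip_force: 15.0
```

Emit:
{"name": "apply_moves", "arguments": {
  "dp": [
    [0, 0, 0.001],
    [0, 0, 0],
    [0, 0, 0]
  ],
  "twist": [
    [0, 0, 0],
    [0, 0, 0],
    [0, 0, 0]
  ],
  "fingers": [0.6, 0.6, 0.6]
}}

```text
time: 17.7
position: [0.5837, -0.1187, 0.0629]
tool_rot: [0.466, 3.106, 0.0]
ft_force: [-0.2, 0.5, -0.1]
grip_width: 0.571
grip_force: 15.0
```

Emit:
{"name": "apply_moves", "arguments": {
  "dp": [
    [0, 0, 0.0007],
    [0, 0, 0],
    [0, 0, 0]
  ],
  "twist": [
    [0, 0, 0],
    [0, 0, 0],
    [0, 0, 0]
  ],
  "fingers": [0.6, 0.6, 0.6]
}}

```text
time: 18.0
position: [0.5838, -0.1187, 0.0629]
tool_rot: [0.466, 3.106, 0.001]
ft_force: [-3.1, 1.1, 5.1]
grip_width: 0.575
grip_force: 15.0
```

Emit:
{"name": "apply_moves", "arguments": {
  "dp": [
    [0, 0, 0],
    [0, 0, 0],
    [0, 0, 0],
    [0, 0, 0],
    [0, 0, 0],
    [0, 0, 0],
    [0, 0, -0.02],
    [0, 0, -0.03],
    [0, 0, -0.04],
    [0, 0, -0.04]
  ],
  "twist": [
    [0, 0, 0],
    [0, 0, 0],
    [0, 0, 0],
    [0, 0, 0],
    [0, 0, 0],
    [0, 0, 0],
    [0, 0, 0],
    [0, 0, 0],
    [0, 0, 0],
    [0, 0, 0]
  ],
  "fingers": [0.41, 0.38, 0.3, 0.2, 0.1, 0, 0, 0, 0, 0]
}}

```text
time: 19.0
position: [0.5831, -0.1187, 0.1931]
tool_rot: [-0.466, -3.106, 0.0]
ft_force: [0.8, -1.1, -0.1]
grip_width: 0.997
grip_force: 0.0
```

Emit:
{"name": "apply_moves", "arguments": {
  "dp": [
    [0.04, 0.03, 0],
    [0.04, 0.03, 0],
    [0.03, 0.04, 0],
    [0.02, 0.04, 0],
    [0, 0.04, 0],
    [0, 0, 0],
    [0, 0, 0]
  ],
  "twist": [
    [0, 0, 0],
    [0, 0, 0],
    [0, 0, 0],
    [0, 0, 0],
    [0, 0, 0],
    [0, 0, 0],
    [0, 0, 0]
  ],
  "fingers": [0, 0, 0, 0, 0, 0, 0]
}}

```text
time: 19.7
position: [0.512, 0.092, 0.1919]
tool_rot: [0.463, 3.107, -0.001]
ft_force: [0.4, -0.5, -0.2]
grip_width: 0.997
grip_force: 0.0
```

```bash
python3 - <<'E'
from h import *
im=get_image('scene')[:,:,::-1];t=get_image('top')[:,:,::-1]
cv2.imwrite('pics/p4.png',crop(im,300,150,100,95,6));cv2.imwrite('pics/p5.png',crop(t,320,165,100,80,7))
s=ctrl.get_state();print(s['position'],s['time'])
E
```

```text
[0.51213055 0.08990152 0.19195999] 19.8
```

View pics/p4.png

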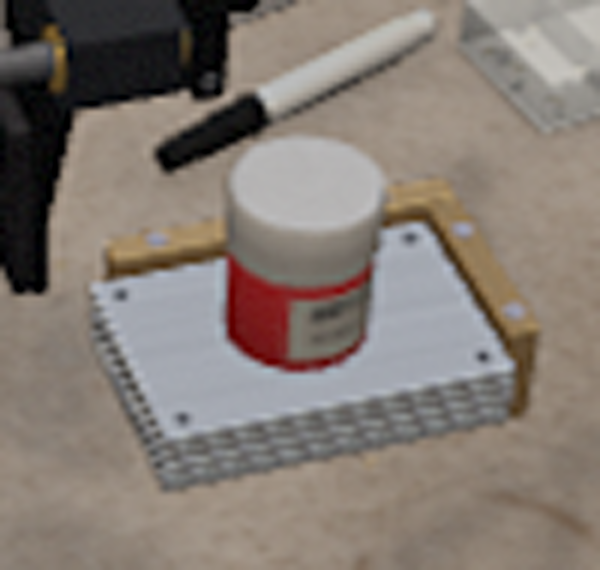

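View pics/p5.png

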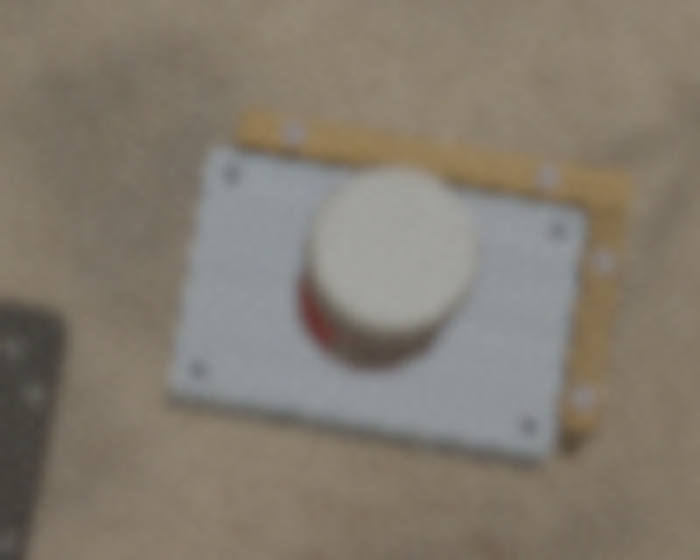

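Both views show the jar upright near the middle of a flush, square pile: scene crop base at (300,330), top crop (385,260). The arm is clear, so I'm handing in.

```bash
python3 -c "
from bench import ctrl
print(ctrl.close_job())"
```

```text
the job is handed in; nothing more can be done
None
```

The four plates are squared flush in the corner of the stop and the jar stands upright near the middle of the pile; I handed the job in at about 20 s, with no pass/fail result returned.

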